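# Hold the roof flush on a bee house

## Task

The bee house stands at an angle in the blue tilting vice, waiting for its roof. Pick the dark oak roof board up by the cleat on its upper side, tilt it to match the sloping top of the house and press it on gently, with about 10 N, so that it lies flush all over, square to the house with the cleat running up the slope and about the same overhang at opposite edges. Finish while still gripping the cleat and pressing, so that I can drive the screws; do not shift the house in the vice, and leave the other things on the bench where they are.

Things in the scene. Friction and masses are not known exactly. Their poses are not given: they have to be found in the camera images.
- roof: loose dark oak roof board, 150 (x) x 170 (y) x 10 mm thick, about 0.24 kg, lying flat on the bench. Origin at the centre of its underside, z up out of its upper side. A pale oak cleat stands on the middle of its upper side: 80 mm long along the board's x, 22 mm wide along its y, 38 mm high (its top is 48 mm above the origin). The board is the same after a half turn
- cleat (a point): the middle of the cleat, 32 mm above the board's underside (22 mm above its upper side, 16 mm below the cleat's top): where to grip it, with the fingers closing across its 22 mm width (board y). Axes as the board's
- house: small pale oak bee house full of tubes, 110 (x, depth) x 140 (y, width) mm, its top about 155 mm above the bench; it pivots stiffly in the vice about a level axis along its y. Origin on the pivot, 50 mm above the bench. Friction holds its tilt, which differs from start to start, against about 6 N m; pressing the roof on as asked does not turn it
- house_top (a point): the middle of the house's flat sloping top face, 110 (x) x 140 (y) mm; z is the outward normal of the face, x points up the slope, y runs level across it. The slope is between 8 and 26 degrees from level and falls roughly towards the robot. Seated, the roof's underside centre lies on this point, overhanging 20 mm in x and 15 mm in y at each edge. Contact is rigid: there is no spring or stop
- vice: blue steel tilting vice fixed to the bench under the house: base 130 (x) x 190 (y) x 12 mm, two cheeks 68 mm high at y = -81 and +81 mm, beside the house. Origin at the centre of the underside of the base
- pot: white ceramic plant pot, 120 mm across, 105 mm high, leave alone. Origin at the centre of its underside
- wrench: steel socket wrench lying down, about 220 mm long along its x, 56 mm high at the head, leave alone. Origin under its middle
- dibber: green plastic dibber with a T handle, 200 mm long along its x, 28 mm high, leave alone. Origin under the shaft, 30 mm from the T handle
- pump: small aluminium bicycle pump with black ends, 220 mm long along its x, 32 mm high, leave alone. Origin under its middle
- jar: amber glass jar with a steel lid, 72 mm across, 90 mm high, leave alone. Origin at the centre of its underside
- clay_pot: small terracotta pot, 90 mm across, 80 mm high, leave alone. Origin at the centre of its underside

How it is judged:
By the outcome, as a careful person would: the job done as asked, in the order asked, and still so for the second after the job is handed in, while the arm keeps its last pose, push and grip.
It also fails if it takes over 35 s, if anything falls off the work surface, if the arm or the gripper's body presses on something with over 40 N, if the wrist force passes 120 N, or if a joint passes its speed limit or range.

## Robot

A 6-joint arm with a two-finger parallel gripper is mounted at the origin on the work surface. World frame = base frame: x ahead of the robot, y to its left, z up, the work surface at z = 0. Lengths are in m, angles in rad, forces in N, time in s.
With the tool pointing down it reaches from about 0.375 to 0.9 m from the base axis. Payload 3.1 kg.
Tool frame: the origin (TCP) lies midway between the tips of the shut fingers; the grasp point (between the pads) lies 19 mm behind it; y points along the fingers, x is the direction in which the jaws open and shut, and the axes are right-handed (so a half turn about y gives the same grasp; the last joint's range is limited). The gripper opens to 87 mm and grips with 3 to 60 N. Pads are 19 mm wide; open, the fingers measure 117 mm over their backs; the gripper's body (75 mm by 190 mm) begins 51 mm behind the grasp point.
Start: joints at [1.069, 0.527, 1.433, -0, 1.181, -0.178], TCP at [0.198, 0.593, 0.223] pointing down, gripper open.
Joint ranges: [-3.08, 3.08], [-0.75, 2.2], [0.22, 2.44], [-1.43, 4.57], [0, 2.65], [-2.85, 2.85]. Speed limits (rad/s): [2.79, 2.79, 3.14, 3.14, 3.14, 3.14].

## Interface

Orientations are given as a unit quaternion [x, y, z, w].
In Python, from rig import * gives the robot as it stands.
- The arm moves only by the tool jog_arm, never from a script. Its argument "series" is a list of rows, each a list of 7 numbers: the shift along the tool's x, y, z in mm, then the turn, a rotation vector about the tool's x, y, z in rad, then the gripper's target within -1 to 1 (shut at 1, half-way at 0, fully open at -1). A call has 1 to 20 rows; each row is the pose to reach, as a shift and turn from the pose commanded when the call began, along the tool's axes at that moment; what a row does not reach only later rows make up. A row lasts 1/8 s, in which the tool goes at most 62.5 mm and 10.7 degrees, less where a joint would pass 70% of its speed; a pose out of reach is approached as far as the arm can. A call with a gripper value outside its range is refused whole. The fingers move at their own pace and stop on an object; "grip_force" is the grip in N (left out, the last holds). Time passes only in rows, so rows that repeat a pose let the fingers close. It gives the time, the measured TCP pose, the force and the opening at its end, in the units of the state.
- get_obs(): the state, without advancing time (a new reading comes with each control period).
- camera(name): name is "scene" or "top" or "wrist"; returns a dict with "img" (420x560x3 uint8, red, green, blue), "depth" (420x560 float32, m along the optical axis (not along the pixel's ray), 0 where there is no reading), "camera_matrix" (3x3 intrinsics, pixels), "D" ([k1, k2, p1, p2, k3] as OpenCV has them; the pictures are not rectified), "rvec" (rotation vector, rad) and "tvec" (3), from world to camera coordinates, as OpenCV has them. Camera axes: x right, y down, z forward; pixel columns grow to the right and rows downward; lengths in m; the calibration is good to about 2 mm. A picture is of the moment at which its call begins.
- hand_in(): hands the job in, once; it reports no verdict.
The state is a dict: "time": time; "q": joint angles; "joint_velocities": joint speeds; "joint_torque": joint torques, N m; "position": TCP position; "tool_rot": TCP orientation; "ft_force": force on the tool from outside, world axes, zero at the start; "moment": the same for the moment, N m; "grip_width": finger opening in m.
Only numpy, scipy, OpenCV 4.12 (cv2) and the standard library are available. Lean on these libraries where they do the work, as an engineer would, in place of code of your own. Each camera call takes 0.05 s, during which the arm holds its last target.

## Working session

There is one attempt and no reset: what is moved stays moved. The work goes in short steps, Python scripts to look and compute and a tool call to move; the robot and the scene stay as the last step left them, time stands still between calls to the robot, and variables do not carry over. Pictures are saved under pics/ and viewed, and the job is handed in when it is done.

Besides the shell and the picture viewer there is one more tool, called after "Emit:" as name([rows], argument=value, ...), one row to a line, values as JSON. jog_arm: Moves the arm, as the interface text tells. Its arguments: {"type":"object","properties":{"series":{"type":"array","items":{"type":"array","items":{"type":"number"}}},"grip_force":{"type":"number"}},"required":["series"]}

```bash
ls; mkdir -p pics
cat > h.py <<'E'
from rig import *
import numpy as np, cv2
from scipy.spatial.transform import Rotation as R
def snap(name,fn):
    c=camera(name); np.savez(fn+'.npz',**{k:np.array(v) for k,v in c.items()}); cv2.imwrite('pics/'+fn+'.png',c['img'][:,:,::-1]); return c
def load(fn): return dict(np.load(fn+'.npz'))
def cloud(c):
    h,w=c['depth'].shape; u,v=np.meshgrid(np.arange(w),np.arange(h))
    p=cv2.undistortPoints(np.stack([u,v],-1).reshape(-1,1,2).astype(float),c['camera_matrix'],c['D']).reshape(h,w,2)
    P=np.dstack([p*c['depth'][...,None],c['depth']]); Rm=cv2.Rodrigues(c['rvec'])[0]
    return (P-c['tvec'].reshape(3))@Rm
E
python3 - <<'E'
from h import *
snap('scene','s0');snap('top','t0')
o=get_obs();print(o)
E
```

```text
pics
{'time': 0.1, 'q': array([ 1.06951124e+00,  5.28379072e-01,  1.43374609e+00,  8.29492750e-06,
        1.18139342e+00, -1.78493163e-01]), 'joint_velocities': array([ 0.00081642, -0.00291692, -0.00296517,  0.00102997,  0.00121762,
       -0.00014345]), 'joint_torque': array([-8.85523896e-04, -4.40988100e+01, -1.77149016e+01,  6.34764391e-02,
        5.34510158e-02, -4.67011500e-05]), 'position': array([0.197912  , 0.59216037, 0.22167481]), 'tool_rot': array([ 0.57414141,  0.41253715, -0.41376839, -0.57355947]), 'ft_force': array([-0.14028963,  0.89290279, -0.26807459]), 'moment': array([-0.01531426, -0.03478588, -0.02859986]), 'grip_width': 0.08705792636041766}
```

View pics/s0.png

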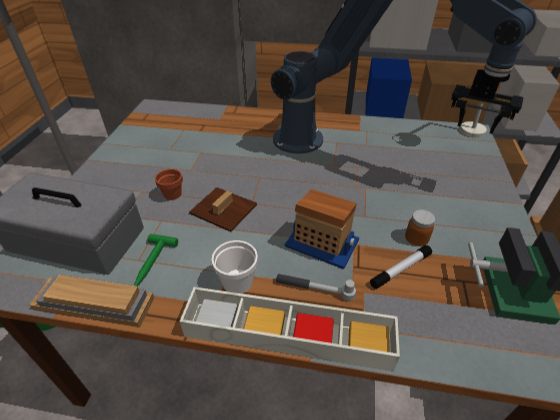

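View pics/t0.png

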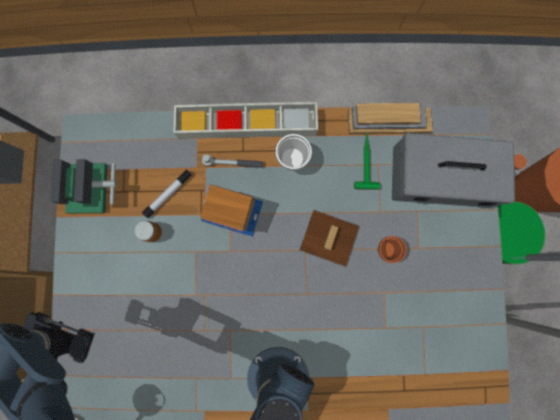

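The scene view shows the roof at about (223,208) with its cleat, and the house at (325,215) in the vice. In the top view the roof is at (330,238), the cleat at (331,237) and the house top at (230,208). Next I'll measure them from depth.

```bash
cat > m.py <<'E'
from h import *
for f,hs,rf in (('t0',(230,208),(312,245)),('s0',(325,205),(240,215))):
    c=load(f);P=cloud(c)
    print(f,'cam',-cv2.Rodrigues(c['rvec'])[0].T@c['tvec'].reshape(3))
    for nm,(u,v) in (('house',hs),('roof',rf)):
        p0=P[v,u]; print(nm,p0)
        d=np.linalg.norm(P[...,:2]-p0[:2],axis=-1)
        if nm=='house': m=(d<.12)&(P[...,2]>.11)&(P[...,2]<.25)
        else: m=(d<.13)&(P[...,2]>.03)&(P[...,2]<.08)  # cleat
        q=P[m]
        if nm=='house':
            for it in range(6):
                ctr=q.mean(0);n=np.linalg.svd(q-ctr)[2][2];n*=np.sign(n[2]);
                r=(P-ctr)@n; q=P[m&(abs(r)<.005 if it>1 else abs(r)<.01)]
            print(' n',n,'slope',np.degrees(np.arccos(n[2])),'downslope az',np.degrees(np.arctan2(n[1],n[0])),len(q),'rms',(r[m&(abs(r)<.005)]).std())
            x=-(np.array([0,0,1])-n[2]*n)*-1; x/=np.linalg.norm(x); y=np.cross(n,x)
            ab=np.stack([(q-ctr)@x,(q-ctr)@y],-1).astype(np.float32)
            (cx,cy),wh,a=cv2.minAreaRect(ab*1000); print(' rect',cx,cy,wh,a,'ctr',ctr+(cx*x+cy*y)/1000, 'x',x)
        else:
            (cx,cy),wh,a=cv2.minAreaRect((q[:,:2]*1000).astype(np.float32)); print(' cleat',cx,cy,wh,a,'z',np.percentile(q[:,2],[5,50,95]),len(q))
            m=(d<.15)&(P[...,2]>.006)&(P[...,2]<.06)
            (cx,cy),wh,a=cv2.minAreaRect((P[m][:,:2]*1000).astype(np.float32)); print(' board',cx,cy,wh,a,np.median(P[m][:,2]))
E
python3 m.py
python3 - <<'E'
import cv2
a=cv2.imread('pics/t0.png');cv2.imwrite('pics/t0c.png',cv2.resize(a[170:280,185:365],None,fx=4.4,fy=4.4,interpolation=cv2.INTER_CUBIC))
a=cv2.imread('pics/s0.png');cv2.imwrite('pics/s0c.png',cv2.resize(a[170:270,180:370],None,fx=4.2,fy=4.2,interpolation=cv2.INTER_CUBIC))
E
```

```text
t0 cam [ 4.07530544e-01 -7.39730330e-04  1.34171555e+00]
house [0.56046714 0.13799772 0.15668637]
 n [-0.20275998  0.06539873  0.97704217] slope 12.300916589644274 downslope az 162.12327852307223 1517 rms 0.0021207655436933904
 rect -0.4811820983886719 0.3285064697265625 (110.60099029541016, 140.89981079101562) 0.02743097022175789 ctr [0.5628271  0.15270465 0.15556948] x [ 0.92986979 -0.29992261  0.21304602]
roof [ 0.44593326 -0.12845241  0.01047695]
 cleat 470.0553894042969 -188.96542358398438 (22.24050521850586, 80.37046813964844) 69.27252197265625 z [0.03960818 0.04915289 0.05346388] 172
 board 445.84808349609375 -124.69998168945312 (288.0000915527344, 296.3252868652344) 77.28334045410156 0.011494738334407409
s0 cam [1.38560486 0.17087371 0.8669469 ]
house [0.57765981 0.15239449 0.16044041]
 n [-0.13043256  0.04894624  0.99024826] slope 8.008151371878439 downslope az 159.43085122733754 1069 rms 0.0023527577167427637
 rect 0.5329246520996094 -0.7100830078125 (116.12104797363281, 141.51309204101562) 3.0135035514831543 ctr [0.56269699 0.1548047  0.15380439] x [ 0.92711879 -0.34791142  0.13931398]
roof [ 0.50242598 -0.11844895  0.01190292]
 cleat 469.3069152832031 -185.1102294921875 (24.880033493041992, 85.56890106201172) 70.70003509521484 z [0.03122006 0.04691806 0.0501608 ] 195
 board 471.16558837890625 -128.02630615234375 (194.4309539794922, 286.1661682128906) 8.141307830810547 0.010887365352280725
```

View pics/t0c.png

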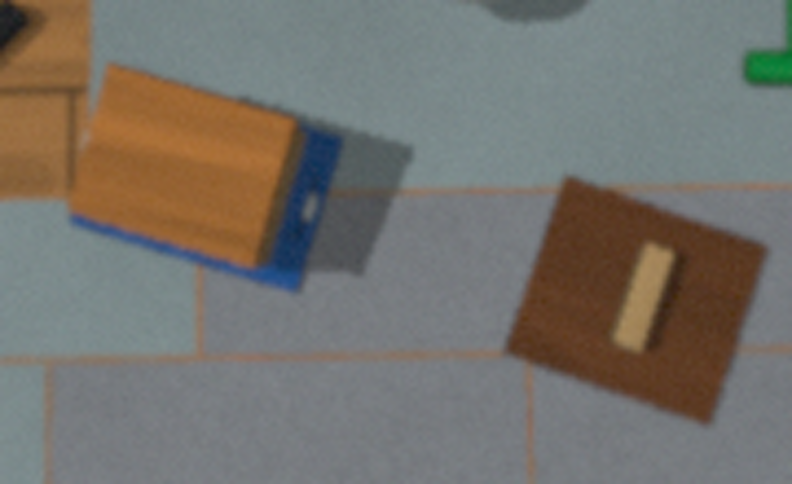

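View pics/s0c.png

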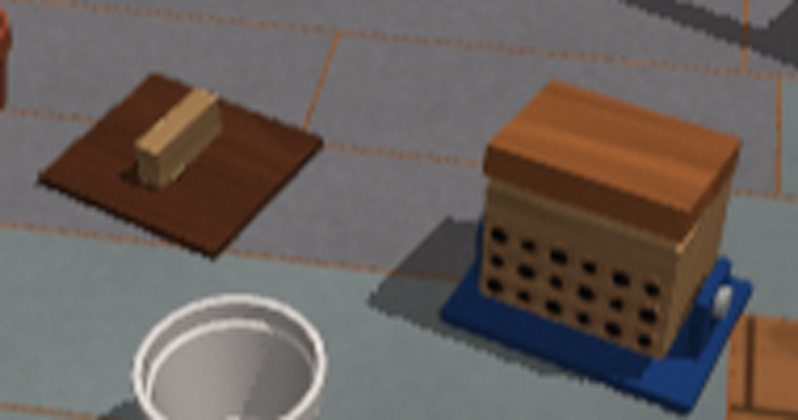

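Run:
```python
from h import *
c=snap('wrist','w0'); o=get_obs(); print(R.from_quat(o['tool_rot']).as_matrix().round(3)); 
Rm=cv2.Rodrigues(c['rvec'])[0]; Rt=R.from_quat(o['tool_rot']).as_matrix()
print('cam in tool',Rt.T@(-Rm.T@c['tvec'].reshape(3)-o['position']),'axes',(Rt.T@Rm.T).round(3)); print(c['camera_matrix'])
```

```text
[[ 0.317 -0.001 -0.948]
 [ 0.948 -0.001  0.317]
 [-0.002 -1.     0.   ]]
cam in tool [ 0.00138763 -0.16262805  0.07529536] axes [[ 1.     0.001 -0.001]
 [ 0.001 -0.277  0.961]
 [ 0.    -0.961 -0.277]]
[[289.34782913   0.         281.14572438]
 [  0.         289.34782913 208.85102307]
 [  0.           0.           1.        ]]
```

View pics/w0.png

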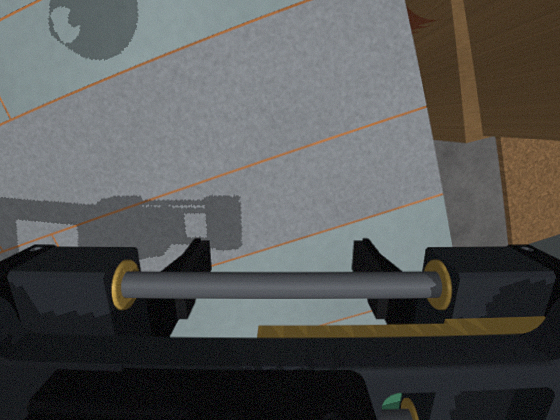

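Emit:
jog_arm([
  [-300, -68, -350, 0, 0, 0, -1],
  [-300, -68, -350, 0, 0, 0, -1],
  [-300, -68, -350, 0, 0, 0, -1],
  [-300, -68, -350, 0, 0, 0, -1],
  [-300, -68, -350, 0, 0, 0, -1],
  [-300, -68, -350, 0, 0, 0, -1],
  [-300, -68, -350, 0, 0, 0, -1],
  [-300, -68, -350, 0, 0, 0, -1],
  [-300, -68, -350, 0, 0, 0, -1],
  [-300, -68, -350, 0, 0, 0, -1],
  [-300, -68, -350, 0, 0, 0, -1],
  [-300, -68, -350, 0, 0, 0, -1],
])

```text
time: 1.65
position: [0.4343, 0.1981, 0.2904]
tool_rot: [-0.573, -0.414, 0.414, 0.574]
ft_force: [0.1, 0.7, -0.9]
grip_width: 0.0871
```

Run:
```python
from h import *
c=snap('wrist','w1');o=get_obs();print(o['time'],o['position'],o['tool_rot'],o['joint_velocities'].round(3))
```

```text
1.7 [0.43442054 0.19795095 0.29043144] [-0.57342889 -0.41352566  0.4137307   0.5735876 ] [-0.005 -0.    -0.001 -0.001 -0.001  0.001]
```

View pics/w1.png

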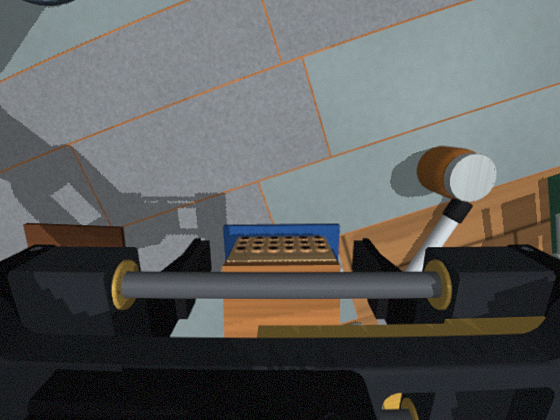

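This wrist view looks back towards the robot. The house top sits at about (280,290), behind the rods, so I'll move the tool past the house.

Emit:
jog_arm([
  [0, 0, -231, 0, 0, 0, -1],
  [0, 0, -231, 0, 0, 0, -1],
  [0, 0, -231, 0, 0, 0, -1],
  [0, 0, -231, 0, 0, 0, -1],
  [0, 0, -231, 0, 0, 0, -1],
  [0, 0, -231, 0, 0, 0, -1],
])

```text
time: 2.45
position: [0.653, 0.1245, 0.2898]
tool_rot: [-0.573, -0.413, 0.414, 0.574]
ft_force: [-0.1, 0.3, 0.2]
grip_width: 0.0866
```

Run:
```python
from h import *
c=snap('wrist','w2');o=get_obs();print(o['time'],o['position'],o['tool_rot'],o['joint_velocities'].round(3))
```

```text
2.5 [0.65264341 0.12476597 0.29021463] [-0.57317852 -0.41294087  0.41394309  0.57410569] [ 0.007 -0.013  0.006 -0.003 -0.003 -0.001]
```

View pics/w2.png

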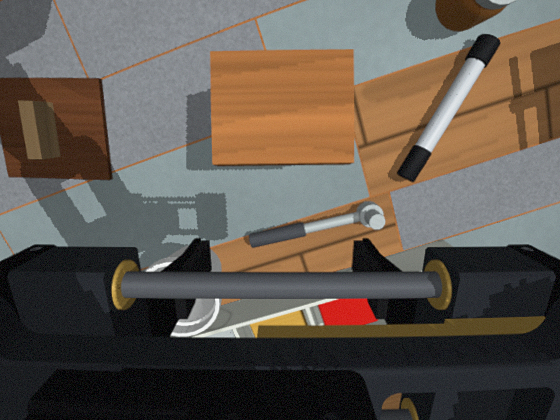

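The house top is fully visible, with corners near (211,51), (354,49), (353,163) and (212,164). The roof with its cleat is at (40,128).

```bash
cat > fit.py <<'E'
from h import *
def fit(f,poly):
    c=load(f);P=cloud(c); m=np.zeros(c['depth'].shape,np.uint8); cv2.fillConvexPoly(m,np.array(poly,np.int32),1)
    m=(cv2.erode(m,np.ones((5,5)))>0)&(c['depth']>0); q=P[m]
    A=np.c_[q[:,:2],np.ones(len(q))]
    w=np.ones(len(q))
    for _ in range(10):
        s=np.linalg.lstsq(A*w[:,None],q[:,2]*w,rcond=None)[0]; r=q[:,2]-A@s; w=(abs(r)<2.5*1.48*np.median(abs(r)))+1e-9
    n=np.array([-s[0],-s[1],1]);n/=np.linalg.norm(n)
    print(f,'n',n.round(4),'slope',np.degrees(np.arccos(n[2])),'up az',np.degrees(np.arctan2(-n[1],-n[0])),'res mm',1e3*r.std(),len(q))
    return n,s,c,P
def corners(c,pts,n,s):
    Rm=cv2.Rodrigues(c['rvec'])[0];C=-Rm.T@c['tvec'].reshape(3)
    p=cv2.undistortPoints(np.array(pts,float).reshape(-1,1,2),c['camera_matrix'],c['D']).reshape(-1,2)
    d=np.c_[p,np.ones(len(p))]@Rm
    p0=np.array([0,0,s[2]])
    return C+d*(((p0-C)@n)/(d@n))[:,None]
E
python3 - <<'E'
from fit import *
poly=[(211,51),(354,49),(353,162),(212,164)]
n,s,c,P=fit('w2',poly)
Q=corners(c,poly,n,s);print(Q.round(4));print('sides',[np.linalg.norm(Q[i]-Q[(i+1)%4]) for i in range(4)],Q.mean(0))
for i,j in ((0,3),(1,2)): d=Q[j]-Q[i];print('az',np.degrees(np.arctan2(d[1],d[0])),'z',d[2])
for i,j in ((1,0),(2,3)): d=Q[j]-Q[i];print('y az+90',np.degrees(np.arctan2(d[1],d[0]))+90)
fit('t0',[(212,187),(251,199),(241,228),(204,217)])
def cr(u0,v0,u1,v1,k,fn):
    cv2.imwrite(fn,cv2.resize(c['img'][v0:v1,u0:u1,::-1],None,fx=k,fy=k,interpolation=cv2.INTER_CUBIC))
cr(200,40,370,175,4.4,'pics/w2c.png'); cr(0,65,130,195,4.6,'pics/w2r.png')
E
```

```text
w2 n [-0.2006  0.0647  0.9775] slope 12.167731604057039 up az -17.86980740382297 res mm 0.7230822549498274 15218
[[0.4927 0.1072 0.1438]
 [0.5351 0.2399 0.1437]
 [0.6367 0.2059 0.1668]
 [0.5945 0.0734 0.1669]]
sides [np.float64(0.1392261134920154), np.float64(0.10956908618313123), np.float64(0.13910728536212683), np.float64(0.10974033072788396)] [0.5647512  0.15659139 0.15530973]
az -18.395533905840406 z 0.02312951010625275
az -18.460260875034297 z 0.023093174776036396
y az+90 -17.700075500077475
y az+90 -17.63052089871772
t0 n [-0.1991  0.0682  0.9776] slope 12.14845101825589 up az -18.895574732813294 res mm 2.3344230287063414 955
```

View pics/w2c.png

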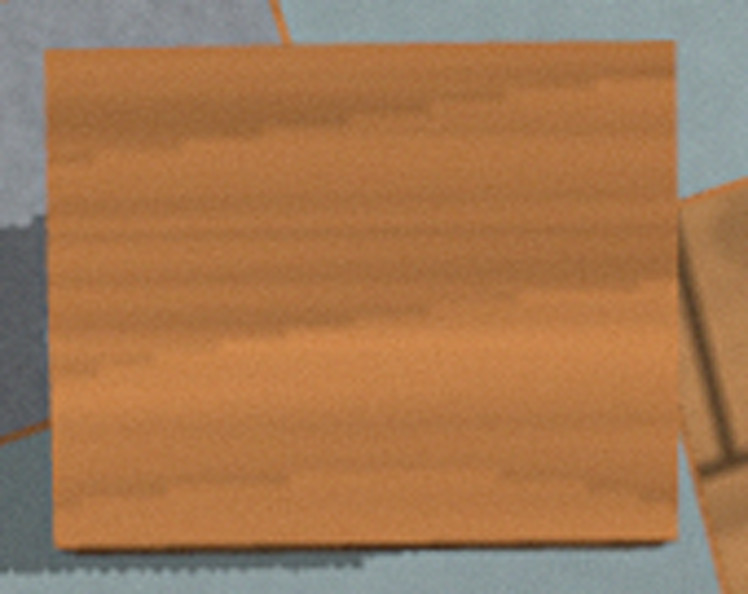

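View pics/w2r.png

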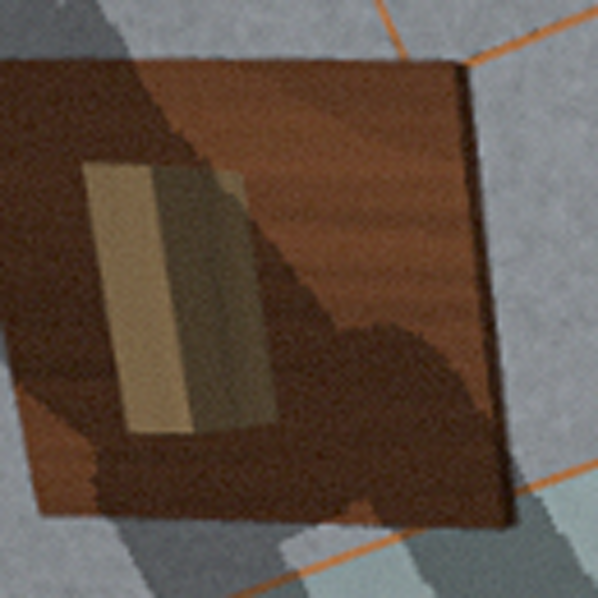

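```bash
cat > roof.py <<'E'
from fit import *
def un(p,k,u0,v0): return [((a+.5)/k-.5+u0,(b+.5)/k-.5+v0) for a,b in p]
def flat(c,pts,z): return corners(c,pts,np.array([0,0,1.]),[0,0,z])
E
python3 - <<'E'
from roof import *
n,s,c,P=fit('w2',[(211,51),(354,49),(353,162),(212,164)])
Q=corners(c,un([(46,50),(676,41),(678,541),(55,545)],4.4,200,40),n,s);print('house',Q.mean(0).round(4),[np.linalg.norm(Q[i]-Q[(i+1)%4]).round(4) for i in range(4)])
a=Q[2]+Q[3]-Q[0]-Q[1];b=Q[0]+Q[3]-Q[1]-Q[2];print('az x',np.degrees(np.arctan2(a[1],a[0])),'az y+90',np.degrees(np.arctan2(b[1],b[0]))+90)
Q=flat(c,un([(82,162),(152,167),(192,431),(128,433)],4.6,0,65),.048);print('cleat',Q.mean(0).round(4),[np.linalg.norm(Q[i]-Q[(i+1)%4]).round(4) for i in range(4)])
a=Q[2]+Q[3]-Q[0]-Q[1];print('az',np.degrees(np.arctan2(a[1],a[0])))
B=flat(c,un([(460,62),(508,525),(40,513)],4.6,0,65),.010);print('board',((B[0]+B[2])/2).round(4),np.linalg.norm(B[1]-B[0]),np.linalg.norm(B[2]-B[1]))
a=B[1]-B[0];print(np.degrees(np.arctan2(a[1],a[0])));a=B[2]-B[1];print(np.degrees(np.arctan2(a[1],a[0]))+90)
t=load('t0');B=flat(t,un([(568,178),(766,245),(710,423),(508,352)],4.4,185,170),.010);print('top board',B.mean(0))
a=B[0]+B[1]-B[2]-B[3];print(np.degrees(np.arctan2(a[1],a[0])),[np.linalg.norm(B[i]-B[(i+1)%4]).round(4) for i in range(4)])
E
```

```text
w2 n [-0.2006  0.0647  0.9775] slope 12.167731604057039 up az -17.86980740382297 res mm 0.7230822549498274 15218
house [0.5647 0.1564 0.1553] [np.float64(0.1394), np.float64(0.1102), np.float64(0.1397), np.float64(0.1093)]
az x -17.767941415376608 az y+90 -17.876705940024422
cleat [ 0.4717 -0.1853  0.048 ] [np.float64(0.0222), np.float64(0.0782), np.float64(0.0215), np.float64(0.0806)]
az -20.987169522334323
board [ 0.4723 -0.1837  0.01  ] 0.1474585545999378 0.17029597998431437
-20.95459307350765
-20.298593700532592
top board [ 0.4706259  -0.19035277  0.01      ]
-20.051296199424026 [np.float64(0.1651), np.float64(0.1473), np.float64(0.167), np.float64(0.1459)]
```

Emit:
jog_arm([
  [-354, 40, -17, 0, 0.037, 0, -1],
  [-354, 40, -17, 0, 0.037, 0, -1],
  [-354, 40, -17, 0, 0.037, 0, -1],
  [-354, 40, -17, 0, 0.037, 0, -1],
  [-354, 40, -17, 0, 0.037, 0, -1],
  [-354, 40, -17, 0, 0.037, 0, -1],
  [-354, 40, -17, 0, 0.037, 0, -1],
  [-354, 40, -17, 0, 0.037, 0, -1],
])

```text
time: 3.5
position: [0.5575, -0.2158, 0.251]
tool_rot: [-0.581, -0.403, 0.402, 0.581]
ft_force: [-1.0, 0.8, 0.6]
grip_width: 0.0873
```

Run:
```python
from h import *
c=snap('wrist','w3');o=get_obs();print(o['time'],o['position'],R.from_quat(o['tool_rot']).as_matrix().round(4))
cv2.imwrite('pics/w3c.png',cv2.resize(c['img'][20:210,170:390,::-1],None,fx=3.1,fy=3.1,interpolation=cv2.INTER_CUBIC))
```

```text
3.55 [ 0.55780262 -0.21540816  0.25104908] [[ 3.506e-01  3.000e-04 -9.365e-01]
 [ 9.365e-01  5.000e-04  3.506e-01]
 [ 6.000e-04 -1.000e+00 -1.000e-04]]
```

View pics/w3.png

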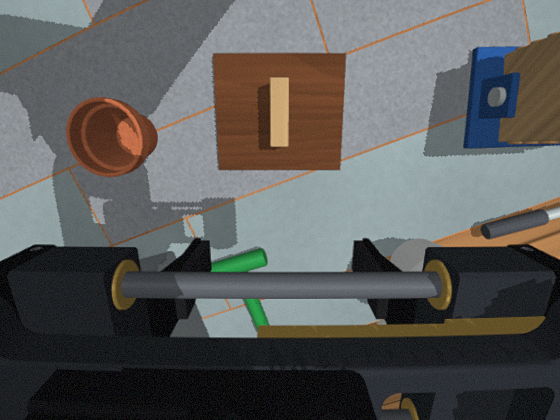

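View pics/w3c.png

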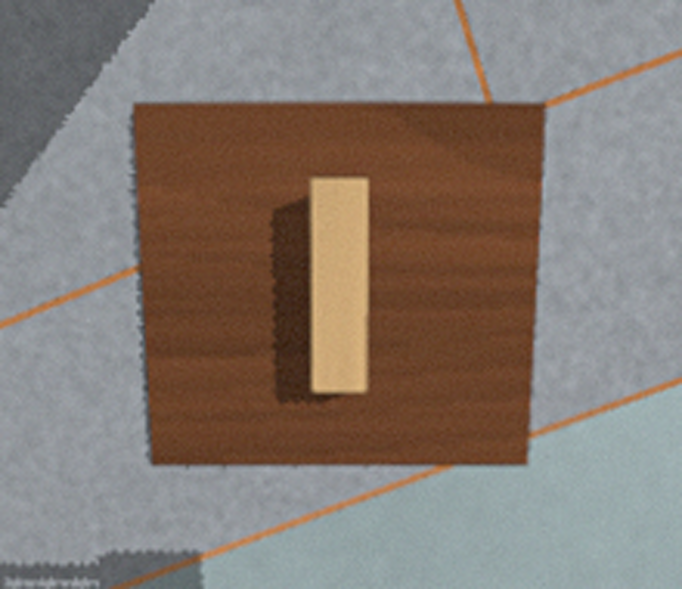

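The roof is fully in view. In the crop its corners are at (133,103), (545,103), (527,464) and (151,464), and the cleat top runs from (310,178) to (368,392).

Run:
```python
from roof import *
c=load('w3')
B=flat(c,un([(133,103),(545,103),(527,464),(151,464)],3.1,170,20),.010)
C=flat(c,un([(310,178),(368,178),(368,392),(311,392)],3.1,170,20),.048)
for nm,Q in (('board',B),('cleat',C)):
    a=Q[2]+Q[3]-Q[0]-Q[1];b=Q[0]+Q[3]-Q[1]-Q[2]
    b=Q[1]+Q[2]-Q[0]-Q[3]
    print(nm,Q.mean(0).round(4),'az',np.degrees(np.arctan2(a[1],a[0])),np.degrees(np.arctan2(b[1],b[0]))-90,[np.linalg.norm(Q[i]-Q[(i+1)%4]).round(4) for i in range(4)])
o=get_obs();Rt=R.from_quat(o['tool_rot']).as_matrix()
p=(B.mean(0)+C.mean(0))/2;p[2]=0.032-0.019
print(1e3*Rt.T@(p-o['position']))
```

```text
board [ 0.4717 -0.1851  0.01  ] az -20.67017807418948 -20.577961746529127 [np.float64(0.1693), np.float64(0.1491), np.float64(0.1699), np.float64(0.1491)]
cleat [ 0.4721 -0.1849  0.048 ] az -20.526968135207103 -20.57741747357609 [np.float64(0.0219), np.float64(0.0798), np.float64(0.0228), np.float64(0.0798)]
[ -1.77199208 238.03926108  91.15643456]
```

Emit:
jog_arm([
  [-2, 100, 91, 0, 0, 0, -1],
  [-2, 150, 91, 0, 0, 0, -1],
  [-2, 150, 91, 0, 0, 0, -1],
  [-2, 180, 91, 0, 0, 0, -1],
  [-2, 205, 91, 0, 0, 0, -1],
  [-2, 225, 91, 0, 0, 0, -1],
  [-2, 237, 91, 0, 0, 0, -1],
  [-2, 237, 91, 0, 0, 0, -1],
  [-2, 237, 91, 0, 0, 0, -1],
  [-2, 237, 91, 0, 0, 0, -1],
])

```text
time: 4.8
position: [0.4726, -0.1873, 0.0144]
tool_rot: [0.582, 0.403, -0.402, -0.581]
ft_force: [-0.3, -0.1, -0.5]
grip_width: 0.0865
```

Run:
```python
from h import *
c=snap('wrist','w4');o=get_obs();print(o['time'],o['position'],o['ft_force'],R.from_quat(o['tool_rot']).as_matrix().round(4))
```

```text
4.85 [ 0.47246373 -0.18730341  0.01429482] [ 0.14790606 -0.50430328 -0.74222377] [[ 3.52e-01  1.30e-03 -9.36e-01]
 [ 9.36e-01 -9.00e-04  3.52e-01]
 [-4.00e-04 -1.00e+00 -1.50e-03]]
```

View pics/w4.png

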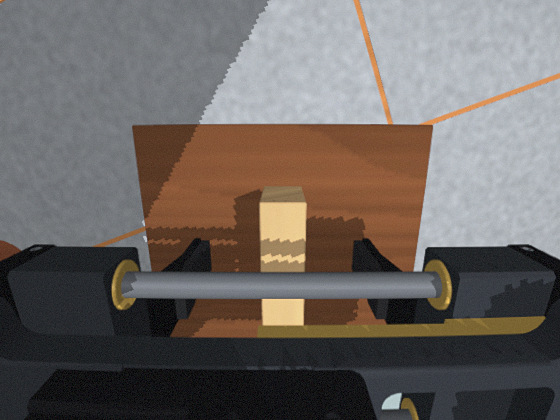

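The cleat stands at (283,265), centred between the fingers and square to them. I'll shift 2 mm along the jaw axis and close.

Emit:
jog_arm([
  [2, 0, 0, 0, 0, 0, -1],
  [2, 0, 0, 0, 0, 0, 1],
  [2, 0, 0, 0, 0, 0, 1],
  [2, 0, 0, 0, 0, 0, 1],
  [2, 0, 0, 0, 0, 0, 1],
  [2, 0, 0, 0, 0, 0, 1],
  [2, 0, 0, 0, 0, 0, 1],
  [2, 0, 0, 0, 0, 0, 1],
], grip_force=40)

```text
time: 5.85
position: [0.4727, -0.1852, 0.0135]
tool_rot: [-0.581, -0.402, 0.402, 0.581]
ft_force: [-0.3, -0.9, 1.2]
grip_width: 0.0249
```

Emit:
jog_arm([
  [2, 0, 0, 0, 0, 0, 1],
  [2, 0, 0, 0, 0, 0, 1],
  [2, 0, 0, 0, 0, 0, 1],
])

```text
time: 6.22
position: [0.4735, -0.1832, 0.0135]
tool_rot: [0.581, 0.403, -0.402, -0.581]
ft_force: [0.8, -0.2, 0.5]
grip_width: 0.0218
```

Run:
```python
from h import *
o=get_obs();print(o['time'],o['position'],o['ft_force'],o['moment'],o['grip_width'],R.from_quat(o['tool_rot']).as_matrix().round(4))
```

```text
6.225 [ 0.47352812 -0.18324526  0.01353572] [ 0.78344923 -0.21999359  0.53554031] [ 0.02100134 -0.03184187 -0.00814861] 0.021763183723135533 [[ 3.521e-01  2.000e-04 -9.360e-01]
 [ 9.360e-01 -0.000e+00  3.521e-01]
 [ 1.000e-04 -1.000e+00 -2.000e-04]]
```

```bash
cat > plan.py <<'E'
from h import *
import sys
az,sl=np.radians(-17.85),np.radians(12.17)
X=np.array([np.cos(sl)*np.cos(az),np.cos(sl)*np.sin(az),np.sin(sl)]);Y=np.array([-np.sin(az),np.cos(az),0]);N=np.cross(X,Y)
H=np.array([.5647,.1564,.1553])
RT=np.c_[Y,-N,-X]; assert np.linalg.det(RT)>.99
def go(h,off=.0135):
    o=get_obs();Rt=R.from_quat(o['tool_rot']).as_matrix()
    tgt=H+N*(off+h)
    print(o['time'],'shift',(1e3*Rt.T@(tgt-o['position'])).round(1),'rot',R.from_matrix(Rt.T@RT).as_rotvec().round(4),'tgt',tgt,o['ft_force'].round(2),o['moment'].round(3),o['grip_width'])
if __name__=='__main__': go(float(sys.argv[1]))
E
python3 plan.py .06
```

```text
6.225 shift [ 349.3 -213.6   49.7] rot [-0.2122 -0.0481 -0.0051] tgt [0.54995113 0.16114955 0.22714819] [ 0.78 -0.22  0.54] [ 0.021 -0.032 -0.008] 0.021763183723135533
```

Emit:
jog_arm([
  [0, -15, 0, 0, 0, 0, 1],
  [0, -60, 0, 0, 0, 0, 1],
  [0, -120, 0, 0, 0, 0, 1],
  [0, -175, 0, 0, 0, 0, 1],
  [20, -214, 0, 0, 0, 0, 1],
  [70, -214, 10, -0.05, -0.01, 0, 1],
  [130, -214, 20, -0.1, -0.02, -0.002, 1],
  [190, -214, 30, -0.15, -0.03, -0.003, 1],
  [245, -214, 40, -0.212, -0.048, -0.005, 1],
  [295, -214, 49, -0.212, -0.048, -0.005, 1],
  [330, -214, 50, -0.212, -0.048, -0.005, 1],
  [349, -214, 50, -0.212, -0.048, -0.005, 1],
  [349, -214, 50, -0.212, -0.048, -0.005, 1],
  [349, -214, 50, -0.212, -0.048, -0.005, 1],
  [349, -214, 50, -0.212, -0.048, -0.005, 1],
])

```text
time: 8.1
position: [0.549, 0.1595, 0.2274]
tool_rot: [0.629, 0.457, -0.37, -0.508]
ft_force: [0.2, -0.3, -2.4]
grip_width: 0.0217
```

```bash
python3 plan.py .06
python3 - <<'E'
from h import *
for n in ('wrist','scene'): 
    c=snap(n,n[0]+'5')
cv2.imwrite('pics/s5c.png',cv2.resize(c['img'][100:280,200:420,::-1],None,fx=3.2,fy=3.2,interpolation=cv2.INTER_CUBIC))
E
```

```text
8.1 shift [ 1.8  0.4 -0.3] rot [-0.0012 -0.0017 -0.0012] tgt [0.54995113 0.16114955 0.22714819] [ 0.24 -0.3  -2.36] [0.07  0.153 0.006] 0.02169879540960303
```

View pics/w5.png

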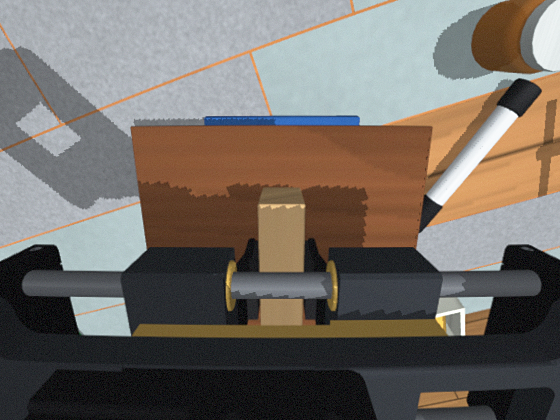

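View pics/s5c.png

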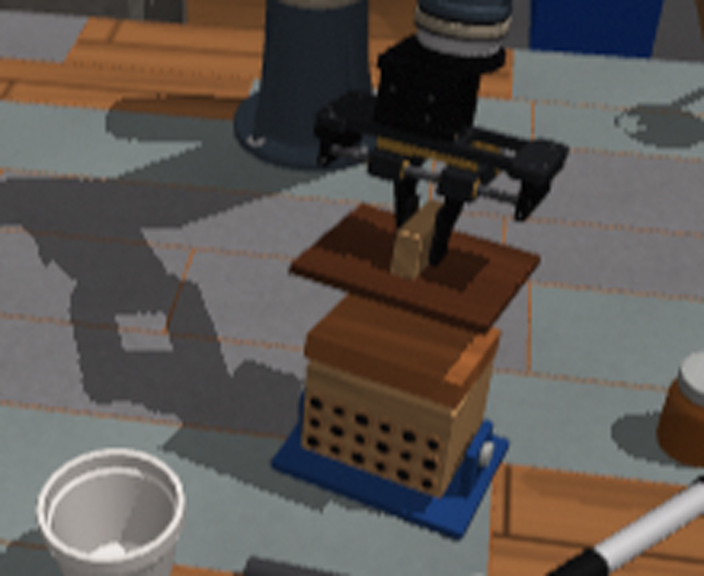

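```bash
python3 - <<'E'
from roof import *
n1,s,c,P=fit('w5',[(137,130),(428,130),(424,183),(143,183)])
fit('w5',[(137,130),(250,130),(250,240),(150,240)])
fit('w5',[(315,130),(428,130),(415,240),(315,240)])
cv2.imwrite('pics/w5c.png',cv2.resize(c['img'][100:250,120:450,::-1],None,fx=2.4,fy=2.4,interpolation=cv2.INTER_CUBIC))
E
python3 - <<'E'
from h import *
o=get_obs();Rt=R.from_quat(o['tool_rot']).as_matrix();n=-Rt[:,1];print('tool n',n,np.degrees(np.arccos(n[2])))
E
```

```text
w5 n [-0.1969  0.0651  0.9783] slope 11.966505234524842 up az -18.3025344187312 res mm 0.6646741559280224 14069
w5 n [-0.1975  0.0654  0.9781] slope 12.010353419077433 up az -18.328446565948617 res mm 0.6481408844479131 11007
w5 n [-0.1967  0.0655  0.9783] slope 11.967042164523471 up az -18.427917811809483 res mm 0.6507458031537037 11009
tool n [-0.19971006  0.06514703  0.97768694] 12.126292219765068
```

View pics/w5c.png

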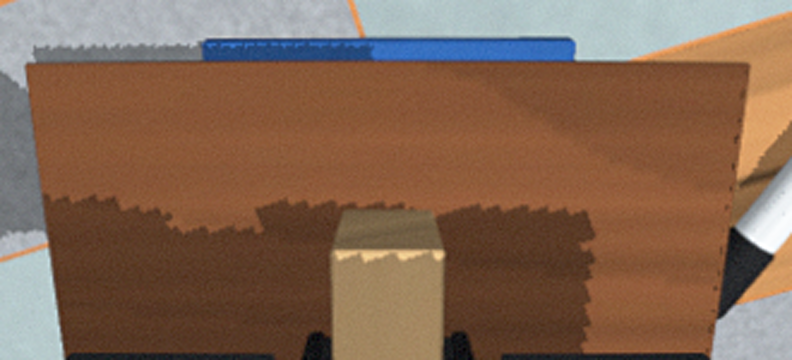

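```bash
python3 - <<'E'
from roof import *
n,s,c,P=fit('w5',[(137,130),(428,130),(424,183),(143,183)])
Q=corners(c,un([(27,63),(749,63)],2.4,120,100),n,s)
o=get_obs();Rt=R.from_quat(o['tool_rot']).as_matrix()
print('tool frame',(1e3*(Q-o['position'])@Rt).round(1),np.linalg.norm(Q[0]-Q[1]))
E
python3 plan.py .008
```

```text
w5 n [-0.1969  0.0651  0.9783] slope 11.966505234524842 up az -18.3025344187312 res mm 0.6646741559280224 14069
tool frame [[-82.9   3.   75.7]
 [ 85.1   3.1  75.8]] 0.1679772739628219
8.2 shift [ 1.5 52.4 -0.2] rot [-0.0008 -0.0016 -0.0008] tgt [0.5603857  0.15778932 0.17631682] [-0.13  0.6  -2.02] [0.093 0.221 0.034] 0.021951659322634355
```

Emit:
jog_arm([
  [1, 15, 0, 0, 0, 0, 1],
  [1, 30, -0.5, 0, 0, 0, 1],
  [1, 42, -0.5, 0, 0, 0, 1],
  [1, 49, -0.5, 0, 0, 0, 1],
  [1, 52, -0.5, 0, 0, 0, 1],
  [1, 52, -0.5, 0, 0, 0, 1],
  [1, 52, -0.5, 0, 0, 0, 1],
])

```text
time: 9.07
position: [0.5609, 0.1585, 0.1773]
tool_rot: [0.629, 0.458, -0.37, -0.508]
ft_force: [-1.3, -0.2, -1.5]
grip_width: 0.0218
```

```bash
python3 plan.py 0
python3 - <<'E'
from h import *
c=snap('scene','s6')
cv2.imwrite('pics/s6c.png',cv2.resize(c['img'][150:270,260:400,::-1],None,fx=5,fy=5,interpolation=cv2.INTER_CUBIC))
E
```

```text
9.075 shift [-0.9  8.9  0.5] rot [0.0005 0.     0.0003] tgt [0.56199102 0.15727237 0.16849661] [-1.25 -0.17 -1.52] [ 0.078  0.165 -0.034] 0.02175867540190636
```

View pics/s6c.png

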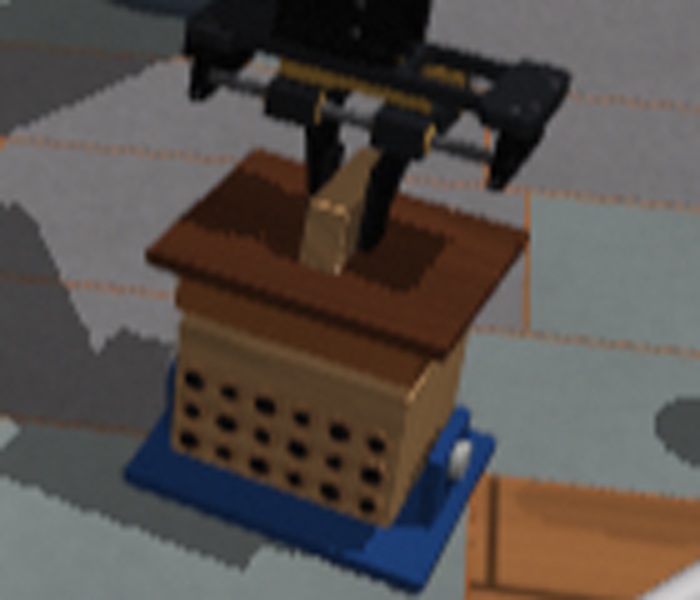

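Emit:
jog_arm([
  [-1.5, 2, 0, 0, 0, 0, 1],
  [-1.5, 4, 0, 0, 0, 0, 1],
  [-1.5, 5, 0, 0, 0, 0, 1],
  [-1.5, 6, 0, 0, 0, 0, 1],
  [-1.5, 6.5, 0, 0, 0, 0, 1],
  [-1.5, 7, 0, 0, 0, 0, 1],
  [-1.5, 7, 0, 0, 0, 0, 1],
])

```text
time: 10.0
position: [0.5616, 0.1565, 0.17]
tool_rot: [0.629, 0.458, -0.37, -0.508]
ft_force: [0.6, 0.4, -3.2]
grip_width: 0.0216
```

```bash
python3 plan.py 0
```

```text
10.0 shift [0.8 1.5 0.2] rot [-0.0004 -0.0001 -0.0001] tgt [0.56199102 0.15727237 0.16849661] [ 0.6   0.35 -3.2 ] [0.054 0.231 0.048] 0.02163928961777988
```

Emit:
jog_arm([
  [0, 0.3, 0, 0, 0, 0, 1],
  [0, 0.6, 0, 0, 0, 0, 1],
  [0, 0.8, 0, 0, 0, 0, 1],
  [0, 0.8, 0, 0, 0, 0, 1],
])

```text
time: 10.5
position: [0.5618, 0.1565, 0.1692]
tool_rot: [0.629, 0.458, -0.37, -0.508]
ft_force: [-0.2, -0.7, -1.9]
grip_width: 0.0217
```

```bash
python3 plan.py 0
```

```text
10.5 shift [0.8 0.7 0.2] rot [-0.0003 -0.     -0.0001] tgt [0.56199102 0.15727237 0.16849661] [-0.19 -0.7  -1.92] [0.074 0.158 0.007] 0.02170919451060908
```

Emit:
jog_arm([
  [0, 0.2, 0, 0, 0, 0, 1],
  [0, 0.4, 0, 0, 0, 0, 1],
  [0, 0.6, 0, 0, 0, 0, 1],
  [0, 0.6, 0, 0, 0, 0, 1],
])

```text
time: 11.0
position: [0.5619, 0.1564, 0.1686]
tool_rot: [0.629, 0.458, -0.37, -0.508]
ft_force: [-0.6, 0.0, -1.8]
grip_width: 0.0216
```

```bash
python3 plan.py 0
```

```text
11.0 shift [0.8 0.1 0.2] rot [-0.0004 -0.0001 -0.0001] tgt [0.56199102 0.15727237 0.16849661] [-0.56  0.03 -1.84] [0.074 0.208 0.004] 0.02159567432121157
```

Emit:
jog_arm([
  [0, 0.2, 0, 0, 0, 0, 1],
  [0, 0.4, 0, 0, 0, 0, 1],
  [0, 0.5, 0, 0, 0, 0, 1],
  [0, 0.5, 0, 0, 0, 0, 1],
])

```text
time: 11.5
position: [0.562, 0.1564, 0.1682]
tool_rot: [0.629, 0.458, -0.37, -0.508]
ft_force: [-0.3, -0.0, -0.9]
grip_width: 0.0219
```

```bash
python3 plan.py 0
```

```text
11.5 shift [ 0.8 -0.3  0.2] rot [-0.0003 -0.     -0.0001] tgt [0.56199102 0.15727237 0.16849661] [-0.25 -0.03 -0.86] [0.068 0.249 0.024] 0.021860495690657324
```

Emit:
jog_arm([
  [0, 0.2, 0, 0, 0, 0, 1],
  [0, 0.4, 0, 0, 0, 0, 1],
  [0, 0.4, 0, 0, 0, 0, 1],
])

```text
time: 11.88
position: [0.562, 0.1564, 0.1682]
tool_rot: [0.629, 0.458, -0.37, -0.508]
ft_force: [-2.3, 0.4, 4.4]
grip_width: 0.0218
```

```bash
python3 plan.py 0
```

```text
11.875 shift [ 0.8 -0.4  0.2] rot [-0.0001 -0.     -0.0001] tgt [0.56199102 0.15727237 0.16849661] [-2.33  0.35  4.36] [ 0.034  0.392 -0.057] 0.021756072717127106
```

Emit:
jog_arm([
  [0, 0.1, 0, 0.0015, 0, 0, 1],
  [0, 0.15, 0, 0.003, 0, 0, 1],
  [0, 0.15, 0, 0.003, 0, 0, 1],
  [0, 0.15, 0, 0.003, 0, 0, 1],
])

```text
time: 12.38
position: [0.562, 0.1564, 0.1682]
tool_rot: [0.628, 0.458, -0.371, -0.509]
ft_force: [-3.5, 1.0, 5.4]
grip_width: 0.0219
```

```bash
python3 plan.py 0
python3 - <<'E'
from h import *
for n in ('wrist','scene','top'): 
    c=snap(n,n[0]+'7')
    u,v,w,h,k={'wrist':(100,90,360,170,2.2),'scene':(260,150,140,120,5),'top':(190,160,90,90,6)}[n]
    cv2.imwrite(f'pics/{n[0]}7c.png',cv2.resize(c['img'][v:v+h,u:u+w,::-1],None,fx=k,fy=k,interpolation=cv2.INTER_CUBIC))
    o=get_obs();print(o['ft_force'].round(2),o['moment'].round(3))
E
```

```text
12.375 shift [ 0.8 -0.4  0.2] rot [-0.003   0.     -0.0001] tgt [0.56199102 0.15727237 0.16849661] [-3.53  0.98  5.4 ] [-0.02   0.438 -0.04 ] 0.02189754969441549
[-3.2  -0.86  6.77] [-0.057  0.512 -0.064]
[-4.41  1.05  6.75] [-0.026  0.412 -0.097]
[-4.43 -0.77  5.35] [ 0.042  0.442 -0.056]
```

View pics/w7c.png

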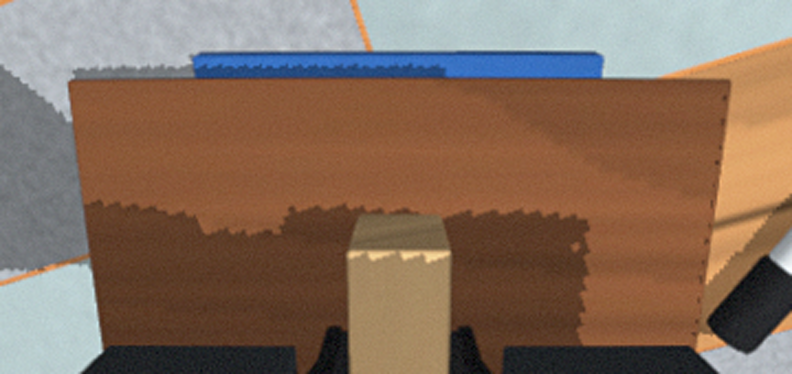

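View pics/s7c.png

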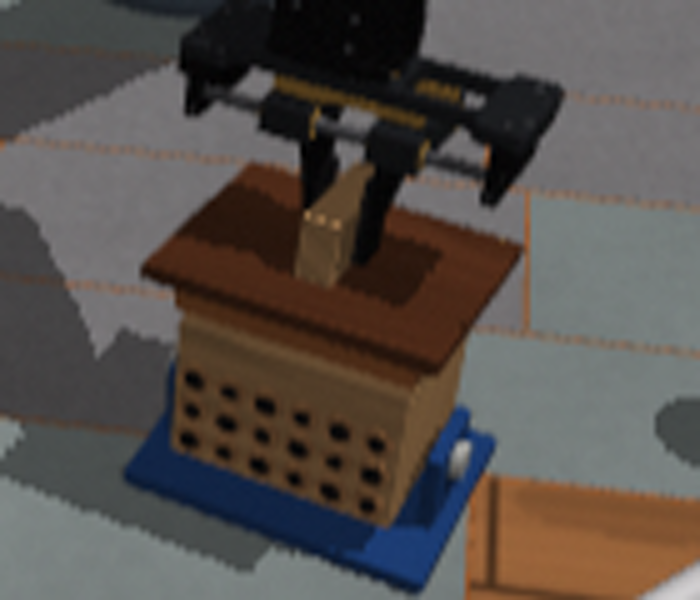

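View pics/t7c.png

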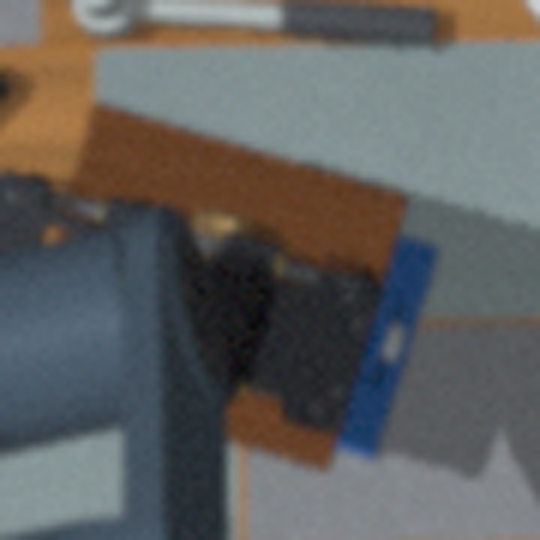

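```bash
cat > avg.py <<'E'
from h import *
from plan import N,X,Y
F=[];M=[]
for i in range(6):
    camera('wrist');o=get_obs();F.append(o['ft_force']);M.append(o['moment'])
F=np.mean(F,0);M=np.mean(M,0);B=np.array([-.3,-.1,-2.0])
d=F-B;print(o['time'],'F',F.round(2),'M',M.round(3),'normal',(d@N).round(2),'upslope',(d@X).round(2),'y',(d@Y).round(2)); Rt=R.from_quat(o['tool_rot']).as_matrix()
print('dM about x,y,n of house',((M-[.074,.2,.01])@np.c_[X,Y,N]).round(3),'slope tool',np.degrees(np.arccos(-Rt[2,1])),o['position'])
E
python3 avg.py
python3 - <<'E'
from roof import *
n,s,c,P=fit('w7',[(134,128),(430,128),(426,180),(138,180)])
E
```

```text
12.825 F [-3.5  -0.09  5.82] M [-0.054  0.455 -0.014] normal 8.29 upslope -1.33 y -0.97
dM about x,y,n of house [-0.201  0.203  0.019] slope tool 11.996560131935755 [0.56198268 0.15638992 0.16817249]
w7 n [-0.1988  0.0641  0.9779] slope 12.056904088063732 up az -17.862296914423588 res mm 0.6584972059512505 14089
```

Emit:
jog_arm([
  [-0.05, 0.05, 0.05, 0, 0, 0, 1],
  [-0.05, 0.1, 0.1, 0, 0, 0, 1],
  [-0.05, 0.1, 0.1, 0, 0, 0, 1],
])

```text
time: 13.2
position: [0.562, 0.1564, 0.1682]
tool_rot: [0.628, 0.458, -0.371, -0.509]
ft_force: [-4.7, 0.6, 5.5]
grip_width: 0.0216
```

```bash
python3 avg.py
python3 - <<'E'
from roof import *
from plan import H,X,Y,N
n,s,c,P=fit('w7',[(134,128),(430,128),(426,180),(138,180)])
Q=corners(c,un([(69,80),(730,80),(704,345),(103,345)],2.2,100,90),n,s)
print('in house_top frame x,y,z mm',(1e3*(Q-H)@np.c_[X,Y,N]).round(1))
c=load('s7');Q=None
snap('wrist','w8');snap('scene','s8')
E
```

```text
13.5 F [-4.18  0.    6.43] M [-0.03   0.441 -0.059] normal 9.02 upslope -1.86 y -1.09
dM about x,y,n of house [-0.183  0.197 -0.031] slope tool 12.010265920350497 [0.56198137 0.15638876 0.16817896]
w7 n [-0.1988  0.0641  0.9779] slope 12.056904088063732 up az -17.862296914423588 res mm 0.6584972059512505 14089
in house_top frame x,y,z mm [[-75.3 -83.4  10.1]
 [-75.4  84.6  10.1]
 [ -2.7  87.3  10. ]
 [ -2.6 -83.7  10. ]]
```

Emit:
jog_arm([
  [0, 0.1, 0.1, 0, 0, 0, 1],
  [0, 0.1, 0.1, 0, 0, 0, 1],
  [0, 0.1, 0.1, 0, 0, 0, 1],
])

```text
time: 13.98
position: [0.562, 0.1564, 0.1681]
tool_rot: [0.628, 0.458, -0.37, -0.509]
ft_force: [-4.6, -0.1, 7.1]
grip_width: 0.0215
```

```bash
python3 avg.py
python3 - <<'E'
from roof import *
c=snap('scene','s9');a=load('s0')['img'].astype(int);b=c['img'].astype(int)
# house front face features vs start
for nm,(u,v,w,h) in {'tubes':(296,222,56,34),'vice':(285,232,75,35)}.items():
    A=cv2.cvtColor(a.astype(np.uint8),7)[v:v+h,u:u+w].astype(np.float32);D=cv2.cvtColor(b.astype(np.uint8),7)[v:v+h,u:u+w].astype(np.float32)
    print(nm,cv2.phaseCorrelate(A,D))
cv2.imwrite('pics/s9c.png',cv2.resize(c['img'][150:270,260:400,::-1],None,fx=5,fy=5,interpolation=cv2.INTER_CUBIC))
E
```

```text
14.275 F [-4.08 -0.09  6.95] M [-0.068  0.458 -0.067] normal 9.51 upslope -1.64 y -1.15
dM about x,y,n of house [-0.226  0.202 -0.03 ] slope tool 12.019620333225088 [0.56196611 0.15639155 0.16816011]
tubes ((0.020874099800487045, 0.076476048887546), 0.8776772068606482)
vice ((0.452529854899538, 0.05954422979789342), 0.9405585070009584)
```

View pics/s9c.png

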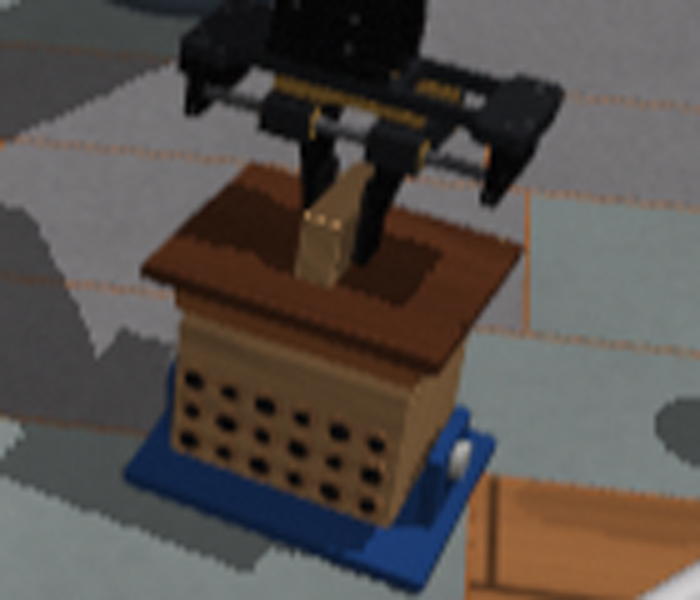

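View pics/s9.png

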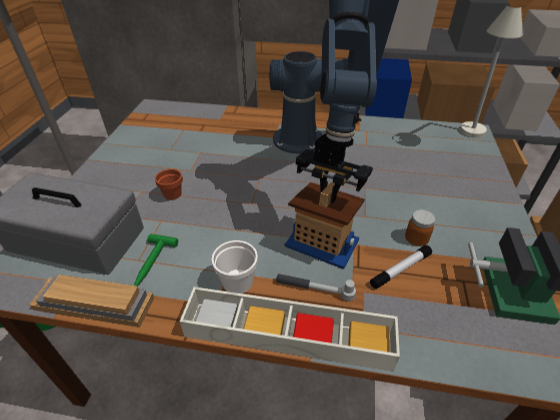

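The close-up shows the roof closed onto the house, with tubes and vice at the same pixels as before; the wide view shows everything else in place. The press is about 9.5 N and steady, so I'm handing in.

```bash
python3 -c "
from rig import *
print(hand_in())"
```

```text
the job is handed in; nothing more can be done
None
```

The roof board is on the house, and I handed in at about 14.3 s with the gripper still holding the cleat (40 N grip) and pressing. I gripped it by the cleat, tilted it to the measured slope of about 12.2° and lowered it until it touched.

**Last checks:**
- **Press force:** about 9.5 N along the face normal, averaged over 0.3 s, with about 2 N of sideways force. The zero for this comes from noisy readings, so it could be off by a few tenths of a newton.
- **Flush:** the roof's upper side sits 10.0–10.1 mm above the measured house top, and the board is 10 mm thick. On contact the board turned slightly in the grip to follow the house. Its slope measured 12.06° against the house's 12.17°, which is within the depth noise.
- **Position:** the lower edge is 75.3 mm down-slope of the house centre (ideal 75), and the board is about 0.6 mm off centre across the house. The roof and house headings agree to about 0.1°. The upper edge was hidden behind the gripper, so its overhang is inferred, not seen.
- **House and bench:** the tube holes moved less than 0.1 px from the start picture. The vice patch gave a 0.45 px shift that disagrees with this, probably from the changed shadows. The other things look to be where they were.

**Two slips along the way:** I slid the board about 2 mm along the bench while the gripper was closing. I also turned the tool 0.003 rad after contact because I misread a moment; that turned out to come from the sideways force, and I left the turn in.

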